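# Latch the jar into its cradle and twist off the lid

## Task

The amber jar stands in the wooden cradle with its lid on tight. Swing the cradle's hinged latch bar over and down until it rests in its catch, so that the jar is braced, then unscrew the lid anticlockwise, stop turning once the thread has let go (a bit under a quarter turn), and lift the lid straight up. Finish while still gripping the lid, held still and level over the jar with its lower edge a finger's width (about 20 mm) above the rim; leave the jar upright in its cradle and do not disturb the wine glass, the bell and the stopper standing nearby.

Things in the scene. Friction and masses are not known exactly. Their poses are not given: they have to be found in the camera images.
- cradle: fixed oak jar cradle, board 116 x 150 x 12 mm; origin on the table top under the jar's place. x points from the open front (latch side) to the back stop, y to the hinge side, z up. The jar stands on the 12 mm board between three narrow stops (back, left, right; 16 mm wide, 51 mm high above the table, 33.5 mm from the origin); the front is open.
- latch (a joint): angle of the latch bar in rad: 0 = lying level across the jar's front in the catch, about 1.57 = standing upright, 1.9 = fully open. It starts open (1.25 to 1.75); its stiff hinge (0.1 N m friction) leaves it where it is put
- latch_hinge (a point): pivot of the latch bar, 44 mm in front of the jar's axis and 58 mm to cradle +y, 40 mm above the table; the bar turns about the cradle's x axis through this point (axes as the cradle's)
- latch_ball (a point): centre of the brass ball, 22 mm across, at the free end of the steel latch bar (10 mm thick), 150 mm from the hinge; when shut it is 40 mm above the table, at x -44, y -92 mm in the cradle's frame. Along the bar from hinge to ball is this point's -y. The forked catch stands at cradle y -56 mm, 46 mm high.
- jar: loose square amber jar, 64 x 64 mm, about 0.55 kg; origin at the centre of its underside, z up, x and y roughly as the cradle's. Shoulder at 62 to 74 mm, round neck 40 mm across, rim at 100 mm. The narrow stops alone let it twist several degrees; the 50 mm rubber pad of the shut latch bar braces it (1.5 mm play).
- lid_mid (a point): centre, half-way up, of the round ribbed brass twist-off lid, 57 mm across, 22 mm high (skirt 11 mm below, flat top 11 mm above this point), 0.065 kg; 94 mm above the jar's underside when tight. Its z axis points up; its x axis, marked by a red dot on the top, lies along the jar's x axis when tight.
- tasting_glass_1: stemmed wine tasting glass, 65 mm across, 155 mm high, standing near the cradle's hinge side; origin at its foot
- the_hand_bell: brass hand bell with dark handle, 58 mm across, 94 mm high, standing near the cradle's catch side; origin at its foot
- bottle_stopper_2: cork stopper standing on its dark knob, 35 mm across, 53 mm high, behind the cradle; origin at its foot
- jar_rim (a point): centre of the jar's rim, 100 mm above its underside. The lid's three lugs sit under the neck's ledges: it takes a firm twist (up to about 0.7 N m) anticlockwise (seen from above), rises 3 mm as it turns, comes free at about 61 degrees and the lugs meet the next stops at about 104; between these it lifts straight off. Pulled up before that it lifts the jar too.
Things that resemble listed ones, but are neither listed nor needed, are in the scene too. Of the things like the part that bears lid_mid, leave any that is blue, pink or purple; of the rest the smaller one is meant.

How it is judged (in metres and radians):
On the way, in this order (a step that is already met when the one before it is completed fails the run):
1. the latch bar rests in its catch, the lid still tight (value of joint latch below 0.05 rad and angle between the x axis of lid_mid and the x axis of jar, either way round below 0.3 rad), for 0.2 s.
2. the lid is unscrewed (angle between the x axis of lid_mid and the x axis of jar, either way round above 1 rad), for 0.2 s.
At the end, for the whole second after the job is handed in: Latch bar within 0.06 rad of its catch; lid held by the fingers, touching nothing of the jar, its lower edge 2 to 44 mm above the rim, within 15 mm of the jar's axis, within 10 degrees of level, turned about 52 to 128 degrees from tight, still; jar standing upright on the cradle board (value of joint latch below 0.06 rad and z of lid_mid in the frame of jar between 0.113 and 0.155 m and horizontal distance between lid_mid and jar below 0.015 m and angle between lid_mid's own z axis and vertical below 0.17 rad and angle between the x axis of lid_mid and the x axis of jar, either way round above 0.9 rad and contact force between lid and the fingers above 2 N and contact force between lid and jar below 0.1 N and linear speed of lid below 0.02 m/s and distance between jar and cradle below 0.018 m and angle between jar's own z axis and vertical below 0.06 rad); the arm keeps its last pose, push and grip.
It fails at once if the jar is lifted out of or dragged from the cradle (distance between jar and cradle above 0.026 m).
It fails at once if the jar twists in the cradle (angle between the x axis of jar and the x axis of cradle, either way round above 0.2 rad).
It fails at once if the glass is pushed or tipped (distance of tasting_glass_1 from where it was at the start of the episode above 0.02 m or angle between tasting_glass_1's own z axis and vertical above 0.3 rad).
It fails at once if the bell is pushed or tipped (distance of the_hand_bell from where it was at the start of the episode above 0.02 m or angle between the_hand_bell's own z axis and vertical above 0.3 rad).
It fails at once if the stopper is pushed or tipped (distance of bottle_stopper_2 from where it was at the start of the episode above 0.02 m or angle between bottle_stopper_2's own z axis and vertical above 0.3 rad).
It also fails if it takes over 51 s, if anything falls off the work surface, if the arm or the gripper's body presses on something with over 40 N, if the wrist force passes 120 N, or if a joint passes its speed limit or range.

## Robot

A 7-joint arm with a two-finger parallel gripper is mounted at the origin on a cart in front of the work surface, level with it; the furniture and walls round the work are solid. World frame = base frame: x ahead of the robot, y to its left, z up, the work surface at z = 0. Lengths are in m, angles in degrees, forces in N, time in s.
With the tool pointing down it reaches from about 0.425 to 0.875 m from the base axis. Payload 9.9 kg.
Tool frame: the origin (TCP) lies between the finger pads; the fingertips stand 19 mm ahead of it and the grasp point (between the pads) is the TCP (manip.tip_reach is the distance from the TCP to the fingertips, in m); z points along the fingers, y is the line along which they close (so a half turn about z gives the same grasp; the last joint's range is limited). The gripper opens to 85 mm and grips with 20 to 120 N. Pads are 22 mm wide; open, the fingers measure 114 mm over their backs; the gripper's body (76 mm by 85 mm) begins 54 mm behind the grasp point. The pads swing forward as they close: fully open they stand 13 mm farther back than shut.
Start: joints at [62.578, 32.985, 1.427, 82.34, -0.859, 64.687, -3.237], TCP at [0.26, -0.623, 0.25] pointing down, gripper open.
Joint ranges: [-157.87, 157.87], [-19.46, 123.44], [-87.15, 90], [11.01, 140.99], [-62.26, 242.26], [9.8, 113.94], [-161.44, 161.44]. Speed limits (degrees/s): [127.2, 127.2, 172.46, 172.46, 180, 180, 180].

## Interface

Orientations are given as [roll, pitch, yaw] about the fixed x, y, z axes, in that order (R = Rz(yaw) Ry(pitch) Rx(roll)).
In Python, from workcell import manip gives the robot as it stands.
- The arm moves only by the tool play_rows, never from a script. Its argument "commands" is one flat list of numbers, 7 for each row, row after row: the turn, a rotation vector about the tool's x, y, z in rad, then the shift along the tool's x, y, z in mm, then the closure, from 0 (fully open) to 1 (shut). In form: [ax, ay, az, tx, ty, tz, jaw, ax, ay, az, tx, ty, tz, jaw, ...]. A call has 1 to 20 rows; each row shifts and turns the commanded pose from where the row before left it, along the tool's axes as they then stand; what a row does not reach is not made up. A row lasts 1/10 s, in which the tool goes at most 50 mm and 8.59 degrees, less where a joint would pass 70% of its speed; a pose out of reach is approached as far as the arm can. A call is refused whole if a number of a shift passes 50 or a number of a turn 0.15, either way. A call with a gripper value outside its range is refused whole. The fingers move at their own pace and stop on an object; "force" is the grip in N (left out, the last holds). Time passes only in rows, so rows that do not move let the fingers close. It gives the time, the measured TCP pose, the force, the opening and the grip force at its end, in the units of the state.
- manip.sense(): the state, without advancing time (a new reading comes with each control period).
- manip.get_image(name): name is "scene" or "side" or "wrist"; returns a dict with "pixels" (480x640x3 uint8, blue, green, red), "range_z" (480x640 float32, m along the optical axis (not along the pixel's ray), 0 where there is no reading), "vertical_fov" (degrees; the focal length in pixels is half the picture's height over the tangent of half this angle, whatever the lens; pixels are square), "cx", "cy" (the principal point, pixels), "pose" (4x4, takes a point from camera to world coordinates). Camera axes: x right, y down, z forward; pixel columns grow to the right and rows downward; lengths in m; the calibration is good to about 2 mm. A picture is of the moment at which its call begins.
- manip.finish_job(): hands the job in; it is judged then, once.
The state is a dict: "time_s": time; "joints": joint angles; "dq": joint speeds; "tau": joint torques, N m; "eef_pos": TCP position; "eef_rot": TCP orientation; "force": force on the tool from outside, world axes, zero at the start; "ft_torque": the same for the moment, N m; "finger_gap": finger opening in m; "gripper_force": force on a finger pad.
Only numpy, scipy, OpenCV 4.12 (cv2) and the standard library are available. Lean on these libraries where they do the work, as an engineer would, in place of code of your own. Each camera call takes 0.05 s, during which the arm holds its last target. There are 200 camera calls.

## Working session

There is one attempt and no reset: what is moved stays moved. The work goes in short steps, Python scripts to look and compute and a tool call to move; the robot and the scene stay as the last step left them, time stands still between calls to the robot, and variables do not carry over. Pictures are saved under pics/ and viewed, at most 10 in all, crops included, and the job is handed in when it is done.

Besides the shell and the picture viewer there is one more tool, called after ">>>" as name(argument=value, ...), one argument or row to a line, values as JSON. play_rows: Moves the arm, as the interface text tells. Its arguments: {"type":"object","properties":{"commands":{"type":"array","items":{"type":"number"}},"force":{"type":"number"}},"required":["commands"]}

```bash
mkdir -p pics
cat > h.py <<'E'
import numpy as np, cv2
from workcell import manip
def grab(n):
    d=manip.get_image(n); np.savez(f'{n}.npz',**d); return d
def load(n): return dict(np.load(f'{n}.npz'))
def pts(d):
    z=d['range_z']; f=240/np.tan(np.radians(float(d['vertical_fov']))/2)
    v,u=np.mgrid[0:480,0:640]
    P=np.stack([(u-d['cx'])/f*z,(v-d['cy'])/f*z,z,np.ones_like(z)],-1)@np.array(d['pose']).T
    P=P[...,:3]; P[z==0]=np.nan; return P
E
python3 - <<'E'
from h import *
for n in('scene','side'):
    d=grab(n); cv2.imwrite(f'pics/{n}0.png',d['pixels']); print(n,np.round(d['pose'],3).tolist(),d['vertical_fov'])
print(manip.sense())
E
```

```text
scene [[-0.63, -0.456, 0.629, -0.099], [-0.776, 0.371, -0.51, 0.559], [-0.001, -0.809, -0.587, 0.667], [0.0, 0.0, 0.0, 1.0]] 57.21064203195337
side [[-0.852, -0.291, 0.436, 0.035], [-0.524, 0.495, -0.693, 0.829], [-0.013, -0.819, -0.574, 0.724], [0.0, 0.0, 0.0, 1.0]] 48.14178732860201
{'time_s': 0.1, 'joints': array([62.57790521, 33.02854243,  1.42258724, 82.37976236, -0.85873318,
       64.68899908, -3.23730725]), 'dq': array([ 0.12624682, -0.12695057, -0.01529587, -0.079304  , -0.01324944,
       -0.04566335, -0.05013987]), 'tau': array([ 4.10980429e-03, -7.67309046e+01,  2.25684352e+00, -2.86605692e+01,
        1.57398573e-02,  8.69718060e-03, -2.67444767e-05]), 'eef_pos': array([ 0.25949396, -0.62271885,  0.24953171]), 'eef_rot': array([-1.79913374e+02,  4.50072520e-03,  2.26236898e+01]), 'force': array([-0.59997219, -0.44025342, -0.42518237]), 'ft_torque': array([0.04433076, 0.06946499, 0.00823271]), 'gripper_force': 0.0, 'finger_gap': 0.08544500924418198}
```

View pics/scene0.png

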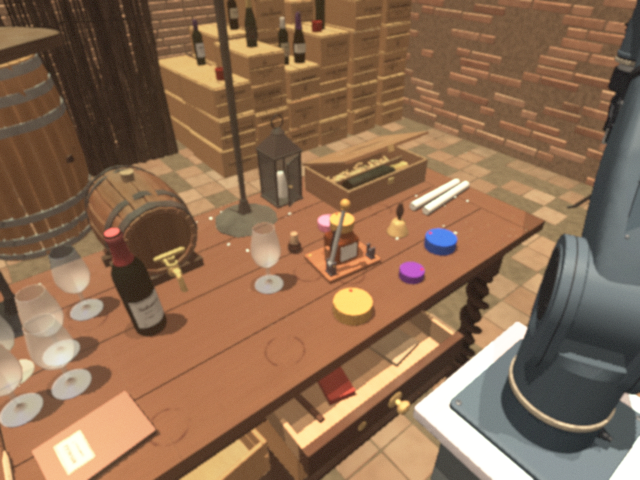

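View pics/side0.png

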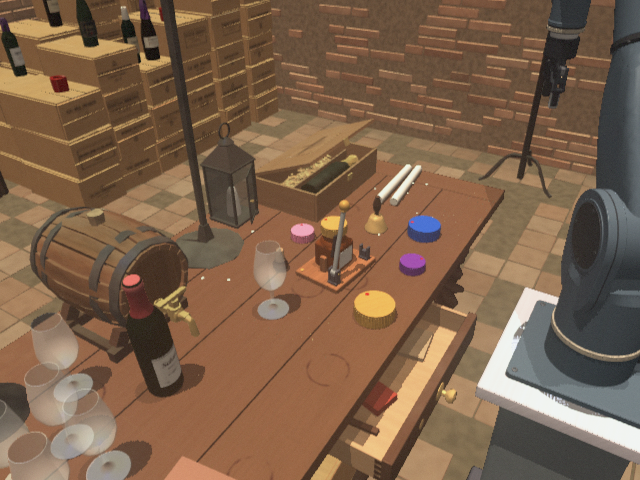

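Scene image: yellow lids are at (343,222), on the jar, and (353,306), loose on the table and larger. The blue, pink and purple ones are excluded. The smaller yellow one on the jar is the one meant. The latch stands near upright with its ball at (344,204). The glass is at (265,255), the bell at (398,222) and the stopper at (294,242). Next I'll confirm with a crop and measure.

Run:
```python
from h import *
for n,uv in(('scene',[(344,204),(331,262),(343,217),(353,300),(268,284),(398,230),(294,248)]),('side',[(344,204),(335,275),(330,221),(375,300),(272,308),(376,226),(283,268)])):
    d=load(n);P=pts(d)
    for u,v in uv: print(n,u,v,np.round(P[v,u],3))
    m=d['range_z']>0
    hsv=cv2.cvtColor(d['pixels'],cv2.COLOR_BGR2HSV)
    # lid top: yellow
    y=cv2.inRange(hsv,(15,130,120),(32,255,255))>0
    k,lab,st,c=cv2.connectedComponentsWithStats(y.astype(np.uint8))
    for i in range(1,k):
        if st[i,4]>60:
            Q=P[lab==i]; print(' yel',st[i],np.round(np.nanmedian(Q,0),3),np.round(np.nanpercentile(Q[:,2],[5,95]),3))
d=load('scene');a=cv2.resize(d['pixels'][185:290,250:420],None,fx=4.5,fy=4.5,interpolation=2)
cv2.imwrite('pics/crop.png',a[:480])
```

```text
scene 344 204 [0.491 0.026 0.192]
scene 331 262 [0.497 0.055 0.048]
scene 343 217 [0.493 0.025 0.158]
scene 353 300 [0.385 0.088 0.032]
scene 268 284 [0.563 0.184 0.008]
scene 398 230 [ 0.515 -0.187  0.021]
scene 294 248 [0.627 0.065 0.017]
 yel [282   0  32   5 100] [ 3.003 -1.701  0.178] [0.163 0.193]
 yel [355  12  28   8 103] [ 2.503 -1.981  0.112] [0.095 0.126]
 yel [380  20  30   9 113] [ 2.514 -2.281  0.028] [0.004 0.046]
 yel [302  22  60  19 316] [ 2.594 -1.777  0.027] [-0.043  0.045]
 yel [258  26  21   9  78] [ 3.002 -1.403  0.016] [-0.032  0.032]
 yel [200  31  20  19  89] [ 3.049e+00 -9.790e-01 -1.000e-03] [-0.037  0.019]
 yel [384  32  25   8  74] [ 2.507 -2.295 -0.062] [-0.074 -0.05 ]
 yel [347  49  50  14 167] [ 2.519 -2.023 -0.175] [-0.194 -0.148]
 yel [230  50  44  11 146] [ 2.509 -0.975 -0.024] [-0.044 -0.01 ]
 yel [ 6 55 27 12 93] [2.408 0.307 0.169] [0.137 0.174]
 yel [205  58  13  11  61] [ 3.173 -0.98  -0.177] [-0.203 -0.14 ]
 yel [322  61  26   9  72] [ 2.524 -1.661 -0.192] [-0.203 -0.167]
 yel [281  62  41  14 143] [ 2.508 -1.356 -0.166] [-0.248 -0.135]
 yel 
[... 1535 characters left out ...]
[-0.614 -0.469]
 yel [221 442  44  38  87] [ 0.5    0.35  -0.475] [-0.481 -0.47 ]
side 344 204 [0.493 0.022 0.192]
side 335 275 [0.491 0.061 0.042]
side 330 221 [ 0.547 -0.014  0.116]
side 375 300 [0.386 0.081 0.033]
side 272 308 [0.565 0.185 0.01 ]
side 376 226 [ 0.522 -0.19   0.016]
side 283 268 [0.539 0.174 0.114]
 yel [175   8  36  13  99] [ 2.663 -1.841  0.028] [-0.046  0.044]
 yel [344 157  14  10  61] [ 0.712 -0.405  0.06 ] [0.051 0.065]
 yel [339 200  11   8  73] [0.493 0.022 0.191] [0.003 0.196]
 yel [365 213  20  21 295] [ 0.525 -0.19   0.019] [0.004 0.038]
 yel [320 216  20  22 334] [0.541 0.003 0.116] [0.096 0.119]
 yel [ 354  290   42   39 1184] [0.382 0.1   0.031] [0.005 0.033]
```

View pics/crop.png

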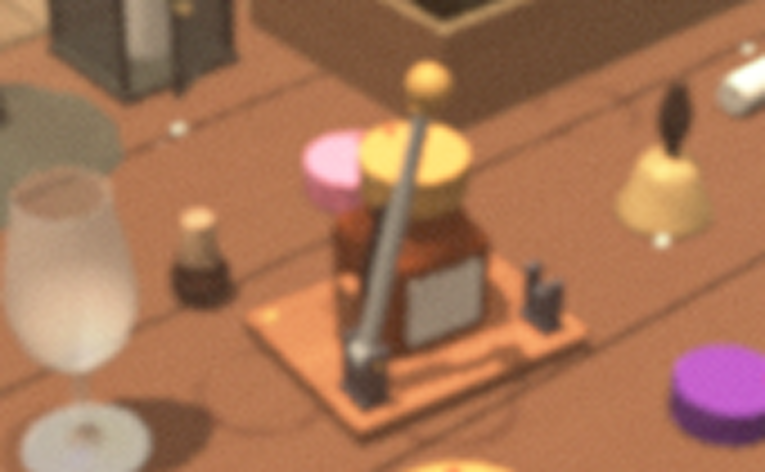

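The crop confirms it: the yellow lid on the amber jar with the red dot at the back-left, the hinge at the front-left, the catch at the front-right, and the bar upright with its ball on top. Next come the cradle pose and lid centre.

Run:
```python
from h import *
for n in('scene','side'):
    d=load(n);P=pts(d);hsv=cv2.cvtColor(d['pixels'],cv2.COLOR_BGR2HSV)
    near=(np.hypot(P[...,0]-.53,P[...,1]-.005)<.11)
    b=near&(P[...,2]>.008)&(P[...,2]<.016)
    r=cv2.minAreaRect((P[b][:,:2]*1000).astype(np.float32)); print(n,'board',b.sum(),r)
    t=(np.hypot(P[...,0]-.535,P[...,1]-.005)<.05)&(P[...,2]>.112)&(P[...,2]<.122)
    (x,y),rr=cv2.minEnclosingCircle((P[t][:,:2]*1000).astype(np.float32)); print('lid top',t.sum(),x,y,rr,np.median(P[t][:,2]))
    rd=t&((hsv[...,0]<12)|(hsv[...,0]>172))&(hsv[...,1]>120); print('red',np.round(P[rd].mean(0),3) if rd.any() else None)
    ball=(P[...,2]>.175)&(P[...,2]<.21)&near; print('ball',np.round(np.nanmedian(P[ball],0),3),np.nanmax(P[ball][:,2]))
    # bar
    for lo in(.06,.09,.13,.15): 
        s=near&(P[...,2]>lo)&(P[...,2]<lo+.02)&(hsv[...,1]<80); print('bar',lo,s.sum(),np.round(P[s].mean(0),3) if s.any() else '')
    # upright catch / hinge dark
    s=near&(P[...,2]>.02)&(P[...,2]<.06)&(hsv[...,1]<90)&(hsv[...,2]<110)
    for sg in(1,-1):
        q=P[s&(sg*(P[...,1]-0.0)>.03)]; print('post',sg,len(q),np.round(np.median(q,0),3) if len(q) else '')
```

```text
scene board 988 ((547.1767578125, -6.811431884765625), (156.5391387939453, 147.03317260742188), 83.70780944824219)
lid top 264 529.632080078125 5.231203079223633 46.45814514160156 0.11812933570932105
red [0.507 0.042 0.116]
ball [0.493 0.024 0.191] 0.1981490313980086
bar 0.06 32 [0.498 0.046 0.069]
bar 0.09 37 [0.5   0.041 0.101]
bar 0.13 15 [0.495 0.033 0.139]
bar 0.15 15 [0.495 0.028 0.159]
post 1 22 [0.494 0.06  0.033]
post -1 36 [ 0.485 -0.056  0.031]
side board 1077 ((543.5426025390625, -10.73150634765625), (155.52713012695312, 144.93902587890625), 83.19975280761719)
lid top 298 526.1500244140625 2.577089309692383 46.864192962646484 0.11701681931175123
red [ 0.559 -0.014  0.118]
ball [0.492 0.023 0.189] 0.19815840405317364
bar 0.06 56 [0.499 0.035 0.068]
bar 0.09 45 [0.498 0.04  0.1  ]
bar 0.13 43 [0.495 0.031 0.14 ]
bar 0.15 39 [0.495 0.026 0.161]
post 1 114 [0.495 0.057 0.035]
post -1 89 [ 0.484 -0.058  0.032]
```

>>> play_rows(
  commands=[0,0,0,27,-30,0,0,0,0,0,27,-30,0,0,0,0,0,27,-30,0,0,0,0,0,27,-30,0,0,0,0,0,27,-30,0,0,0,0,0,27,-30,0,0,0,0,0,27,-30,0,0,0,0,0,27,-30,0,0,0,0,0,27,-30,0,0,0,0,0,27,-30,0,0,0,0,0,27,-30,0,0,0,0,0,27,-30,0,0,0,0,0,27,-30,0,0,0,0,0,27,-30,0,0,0,0,0,27,-30,0,0,0,0,0,27,-30,0,0,0,0,0,27,-30,0,0],
)

```text
time_s: 1.8
eef_pos: [0.4873, 0.0258, 0.2502]
eef_rot: [-180.0, 0.0, 22.6]
force: [0.7, -0.7, 0.8]
finger_gap: 0.0854
gripper_force: 0.0
```

>>> play_rows(
  commands=[0,0,-0.135,0,0,-2,0,0,0,-0.135,0,0,-2,0,0,0,-0.135,0,0,-2,0,0,0,-0.135,0,0,-2,0,0,0,-0.135,0,0,-2,0,0,0,-0.135,0,0,-2,0,0,0,-0.135,0,0,-2,0,0,0,-0.135,0,0,-2,0,0,0,0,0,0,0,0],
)

```text
time_s: 2.7
eef_pos: [0.4871, 0.024, 0.2662]
eef_rot: [-180.0, -0.0, 84.6]
force: [-0.0, 0.4, 0.0]
finger_gap: 0.0855
gripper_force: 0.0
```

Run:
```python
from h import *
d=grab('wrist'); cv2.imwrite('pics/w1.png',d['pixels']); s=manip.sense(); print(s['eef_pos'],s['eef_rot'],s['joints'],s['time_s'])
```

```text
[0.48705575 0.02403193 0.26612246] [-1.79978863e+02 -6.09115262e-03  8.43214517e+01] [ 10.42172124  17.30906354 -24.70295474 107.85431665   8.5451979
  56.65033091 -23.69127007] 2.75
```

View pics/w1.png

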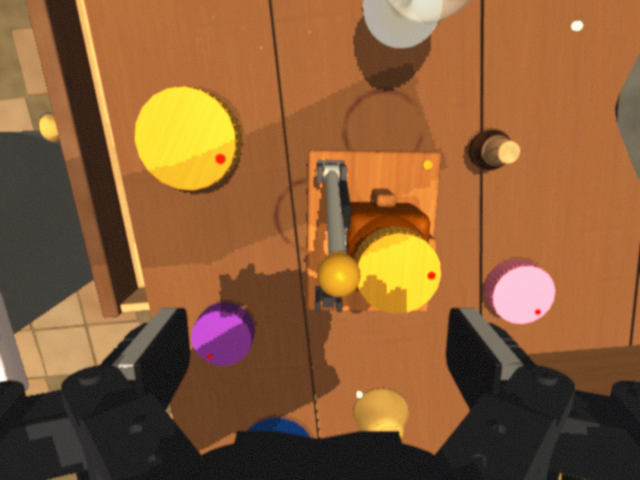

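The wrist view shows the ball at (340,275), the lid at (398,269) with its red dot at (431,275), the hinge at (330,172), and the stopper, pink lid and bell clear of it. I'll measure the ball and the lid from here.

```bash
cat >> h.py <<'E'
def ray(d,u,v,z):
    f=240/np.tan(np.radians(float(d['vertical_fov']))/2); T=np.array(d['pose'])
    r=T[:3,:3]@np.array([(u-d['cx'])/f,(v-d['cy'])/f,1]); o=T[:3,3]; return o+r*(z-o[2])/r[2]
E
python3 - <<'E'
from h import *
d=load('wrist');P=pts(d);hsv=cv2.cvtColor(d['pixels'],cv2.COLOR_BGR2HSV)
near=(np.hypot(P[...,0]-.53,P[...,1]-.005)<.1)
print('pose',np.round(d['pose'],3).tolist())
b=near&(P[...,2]>.17); q=P[b]; top=q[q[:,2].argmax()];v,u=np.where(b);(cu,cv),r=cv2.minEnclosingCircle(np.stack([u,v],1).astype(np.float32))
print('ball',b.sum(),top,(cu,cv,r),ray(d,cu,cv,.185))
t=near&(P[...,2]>.112)&(P[...,2]<.122)&cv2.inRange(hsv,(15,100,100),(35,255,255)).astype(bool)
c=max(cv2.findContours(t.astype(np.uint8),0,1)[0],key=cv2.contourArea);(cu,cv),r=cv2.minEnclosingCircle(c);print('lid',cu,cv,r,ray(d,cu,cv,.117),np.median(P[t],0))
red=near&(P[...,2]>.11)&(P[...,2]<.125)&cv2.inRange(hsv,(0,150,100),(8,255,255)).astype(bool);v,u=np.where(red);print('red',ray(d,u.mean(),v.mean(),.117))
bd=near&(abs(P[...,2]-.012)<.004);r=cv2.minAreaRect((P[bd][:,:2]*1000).astype(np.float32));print('board',r)
e=(P[...,2]>.03)&(P[...,2]<.055)&near&(P[...,0]<.51)
for s in(1,-1): q=P[e&(s*P[...,1]>.03)];print('post',len(q),np.median(q,0), q.min(0),q.max(0))
E
```

```text
pose [[0.996, -0.09, -0.024, 0.494], [-0.093, -0.961, -0.261, 0.089], [-0.0, 0.262, -0.965, 0.389], [0.0, 0.0, 0.0, 1.0]]
ball 51652 [0.47311643 0.04548606 0.34192463] (346.43017578125, 430.5, 296.5626525878906) [ 0.49503267 -0.07576782  0.185     ]
lid 397.554931640625 272.6648254394531 42.79533386230469 [ 0.53865474 -0.01022633  0.117     ] [ 0.53875368 -0.00989247  0.11727453]
red [ 0.56107434 -0.01400171  0.117     ]
board ((533.1634521484375, -10.821151733398438), (149.41624450683594, 115.9794921875), 83.76455688476562)
post 350 [0.49812859 0.05318641 0.04641511] [0.4893351  0.044771   0.03001725] [0.50999229 0.05880644 0.05485542]
post 319 [ 0.48959042 -0.06065531  0.03667906] [ 0.47763542 -0.06825711  0.03004773] [ 0.50152748 -0.05633171  0.04727132]
```

Run:
```python
from h import *
d=load('wrist');P=pts(d);print(P[275,340],ray(d,340,275,.185))
yaw=np.radians(-6.2);c,s=np.cos(yaw),np.sin(yaw);R=np.array([[c,-s],[s,c]])
b=(P[...,2]>.17)&(P[...,2]<.205)&(np.hypot(P[...,0]-.49,P[...,1]-.02)<.03)
print(b.sum(),P[b].mean(0),P[b].max(0))
O=np.array([.5382,-.0105])
print('hinge',O+R@[-.044,.058],'shut',O+R@[-.044,-.092])
```

```text
[0.49848354 0.02015748 0.19625711] [0.49873099 0.01611509 0.185     ]
1545 [0.49779505 0.01905392 0.1919484 ] [0.5086797  0.02765898 0.19812631]
hinge [0.50072132 0.05191273] shut [ 0.48452142 -0.09720992]
```

>>> play_rows(
  commands=[0,0,0,-6.5,11,0,0.2,0,0,0,0,0,20,0.2,0,0,0,0,0,20,0.2,0,0,0,0,0,20,0.2,0,0,0,0,0,19,0.2,0,0,0,0,0,0,1,0,0,0,0,0,0,1,0,0,0,0,0,0,1,0,0,0,0,0,0,1,0,0,0,0,0,0,1,0,0,0,0,0,0,1,0,0,0,0,0,0,1,0,0,0,0,0,0,1],
  force=25,
)

```text
time_s: 4.05
eef_pos: [0.4971, 0.0165, 0.1882]
eef_rot: [-180.0, 0.0, 84.5]
force: [-4.5, -1.0, 5.7]
finger_gap: 0.0203
gripper_force: 24.4
```

Run:
```python
from h import *
d=grab('wrist'); cv2.imwrite('pics/w2.png',d['pixels'])
s=manip.sense(); p=s['eef_pos'];print(p,s['eef_rot'],s['force'],s['finger_gap'])
r=.15;th0=np.arctan2(p[2]-.04,np.sqrt(max(r*r-(p[2]-.04)**2,0)));print(th0)
th=np.linspace(1.33,0,13);y=-r*np.cos(th);z=r*np.sin(th)
print(np.round(np.diff(y)*1000,1),np.round(np.diff(z)*1000,1))
```

```text
[0.49702936 0.01650535 0.18819261] [-1.79991973e+02  3.47340579e-02  8.44654643e+01] [-5.31381716 -1.02520031  6.64174915] 0.0200167562869988
1.4154031203659083
[-15.9 -15.3 -14.4 -13.4 -12.3 -11.   -9.5  -7.9  -6.3  -4.5  -2.7  -0.9] [ -4.9  -6.6  -8.2  -9.8 -11.2 -12.5 -13.6 -14.6 -15.4 -16.  -16.4 -16.6]
```

View pics/w2.png

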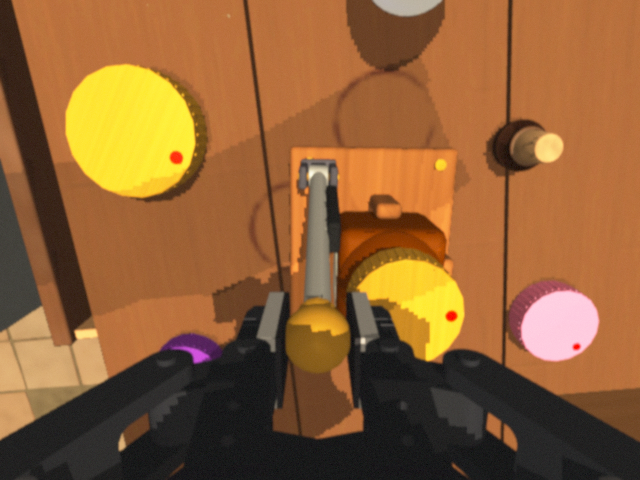

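The fingers hold the ball at (318,337), and the lid is clear of them. Next I swing the bar along its arc.

>>> play_rows(
  commands=[0,0,0,-16,0,5,1,0,0,0,-15,0,6.5,1,0,0,0,-14.5,0,8,1,0,0,0,-13.5,0,10,1,0,0,0,-12,0,11,1,0,0,0,-11,0,12.5,1,0,0,0,-9.5,0,13.5,1,0,0,0,-8,0,14.5,1,0,0,0,-6.5,0,15.5,1,0,0,0,-4.5,0,16,1,0,0,0,-2.5,0,16.5,1,0,0,0,-1,0,16.5,1,0,0,0,0,0,1,1,0,0,0,0,0,0,1],
)

```text
time_s: 5.5
eef_pos: [0.4845, -0.0979, 0.0404]
eef_rot: [-179.8, 0.1, 84.4]
force: [-6.5, -3.9, -0.7]
finger_gap: 0.02
gripper_force: 25.4
```

Run:
```python
from h import *
d=grab('wrist'); s=manip.sense(); print(s['eef_pos'],s['force'],s['finger_gap'])
d=grab('scene');P=pts(d);hsv=cv2.cvtColor(d['pixels'],cv2.COLOR_BGR2HSV)
cv2.imwrite('pics/s3.png',cv2.resize(d['pixels'][150:300,240:440],None,fx=4,fy=4))
```

```text
[ 0.48451636 -0.09787653  0.04060781] [-7.72878515 -3.02653775 -0.57190517] 0.020339377505565238
```

View pics/s3.png

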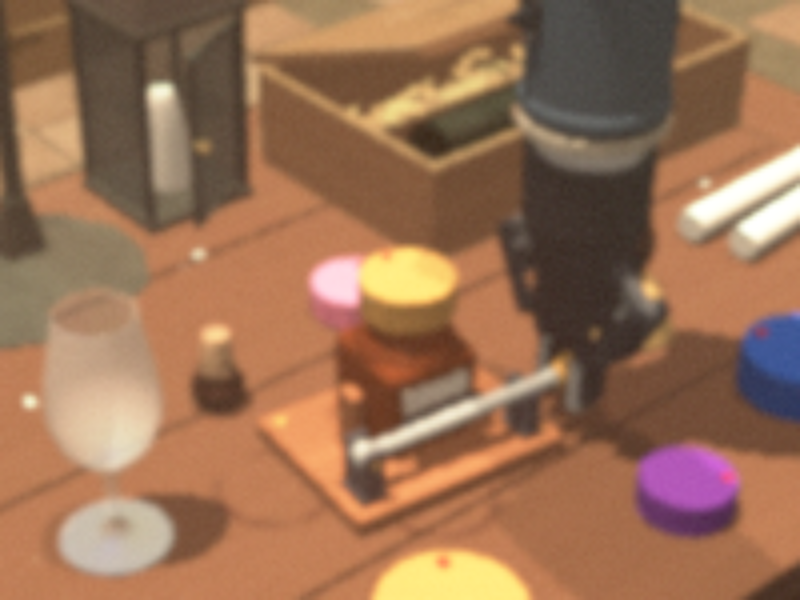

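The bar lies level, with its ball end held at crop (575,370) and the bar in the fork. I press it slightly, wait, open part-way and rise.

>>> play_rows(
  commands=[0,0,0,0,0,2,1,0,0,0,0,0,2,1,0,0,0,0,0,2,1,0,0,0,0,0,0,1,0,0,0,0,0,0,1],
)

```text
time_s: 6.1
eef_pos: [0.4847, -0.0977, 0.0363]
eef_rot: [-179.9, 0.1, 84.4]
force: [-11.3, -1.2, 22.5]
finger_gap: 0.02
gripper_force: 27.5
```

>>> play_rows(
  commands=[0,0,0,0,0,0,0.5,0,0,0,0,0,0,0.5,0,0,0,0,0,0,0.5,0,0,0,0,0,0,0.5,0,0,0,0,0,-10,0.5,0,0,0,0,0,-30,0.5,0,0,0,0,0,-40,0.5,0,0,0,0,0,-40,0.2,0,0,0,0,0,-40,0,0,0,0,0,0,-30,0,0,0,0,15,26,0,0,0,0,0,15,26,0,0,0,0,0,0,0,0,0],
)

```text
time_s: 7.4
eef_pos: [0.5441, -0.0695, 0.2259]
eef_rot: [179.8, -0.1, 84.7]
force: [0.4, 0.0, 0.3]
finger_gap: 0.085
gripper_force: 0.0
```

Run:
```python
from h import *
d=grab('wrist'); s=manip.sense(); print(s['eef_pos'],s['eef_rot'],s['joints'],s['force'],s['time_s'])
P=pts(d);hsv=cv2.cvtColor(d['pixels'],cv2.COLOR_BGR2HSV);near=(np.hypot(P[...,0]-.53,P[...,1]-.0)<.09)
t=near&(P[...,2]>.112)&(P[...,2]<.122)&cv2.inRange(hsv,(15,100,100),(35,255,255)).astype(bool)
c=max(cv2.findContours(t.astype(np.uint8),0,1)[0],key=cv2.contourArea);(cu,cv),r=cv2.minEnclosingCircle(c);L=ray(d,cu,cv,.117);print('lid',cu,cv,r,L,np.nanmedian(P[t],0))
red=near&(P[...,2]>.11)&(P[...,2]<.125)&cv2.inRange(hsv,(0,150,100),(8,255,255)).astype(bool);v,u=np.where(red);q=ray(d,u.mean(),v.mean(),.117);print('red',q,np.degrees(np.arctan2(*(q-L)[1::-1])))
cv2.imwrite('pics/w4.png',d['pixels'])
```

```text
[ 0.54214955 -0.07062964  0.22533358] [ 1.79955798e+02 -6.06999976e-02  8.46111591e+01] [ 19.29867571  24.70071113 -24.21705101 103.38663424  12.10123704
  54.41419561 -15.41893666] [-0.1687818  -0.23875654  0.37288194] 7.45
lid 294.6907958984375 140.79750061035156 55.58271789550781 [ 0.53889784 -0.01073002  0.117     ] [ 0.53874766 -0.01054214  0.11730844]
red [ 0.56081591 -0.01394835  0.117     ] -8.353290421935
```

View pics/w4.png

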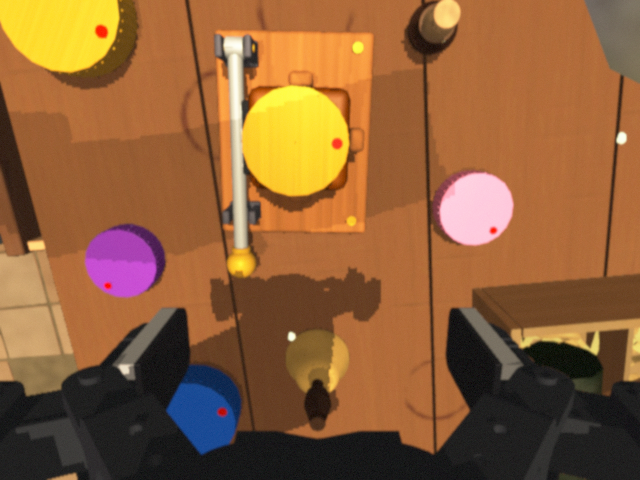

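The bar lies in the fork, shut, with its ball at (241,262). The lid is centred at (295,141) with its dot at (337,144), still tight, and both measurements agree to 0.5 mm. I'll go over the lid, descend and grip.

>>> play_rows(
  commands=[0,0,0,20,-3,0,0,0,0,0,20,-3,0,0,0,0,0,19.5,-3,0,0,0,0,0,0,0,0,0,0,0,0,0,0,25,0,0,0,0,0,0,25,0,0,0,0,0,0,25,0,0,0,0,0,0,25,0,0,0,0,0,0,12,0,0,0,0,0,0,6,0,0,0,0,0,0,0,0],
  force=80,
)

```text
time_s: 8.55
eef_pos: [0.5377, -0.0122, 0.1067]
eef_rot: [-180.0, 0.0, 84.5]
force: [0.3, 0.5, 0.7]
finger_gap: 0.0856
gripper_force: 0.0
```

>>> play_rows(
  commands=[0,0,0,0,0,0,0.3,0,0,0,0,0,0,1,0,0,0,0,0,0,1,0,0,0,0,0,0,1,0,0,0,0,0,0,1,0,0,0,0,0,0,1,0,0,0,0,0,0,1],
  force=80,
)

```text
time_s: 9.25
eef_pos: [0.5383, -0.0118, 0.108]
eef_rot: [179.9, 0.0, 84.5]
force: [-1.6, -0.8, 6.3]
finger_gap: 0.0554
gripper_force: 83.0
```

Run:
```python
from h import *
d=grab('wrist'); s=manip.sense(); print(s['eef_pos'],s['eef_rot'],s['joints'],s['force'],s['ft_torque'],s['finger_gap'],s['time_s'])
cv2.imwrite('pics/w5.png',d['pixels'])
```

```text
[ 0.53834205 -0.01179335  0.10799557] [1.79908397e+02 6.25398912e-03 8.45027508e+01] [ 10.4848213   32.4744675  -21.19622654 112.15432838  18.21617766
  38.49814297 -27.55418551] [-2.29330816 -0.49080682  5.92797973] [-0.02804     0.30698349  0.01174908] 0.05525692215529745 9.3
```

View pics/w5.png

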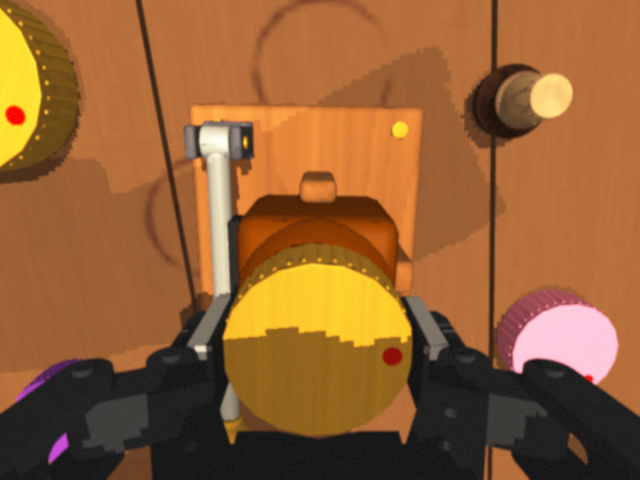

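The lid at (318,345) is gripped squarely between the pads, with a 55 mm gap. Next I turn it anticlockwise, rising 3 mm as it goes.

>>> play_rows(
  commands=[0,0,-0.1,0,0,-0.3,1,0,0,-0.1,0,0,-0.3,1,0,0,-0.1,0,0,-0.3,1,0,0,-0.1,0,0,-0.3,1],
)

```text
time_s: 9.7
eef_pos: [0.5391, -0.0115, 0.1091]
eef_rot: [179.8, 0.0, 107.6]
force: [0.1, 2.1, 6.5]
finger_gap: 0.055
gripper_force: 86.2
```

Run:
```python
from h import *
s=manip.sense(); print(s['eef_pos'],s['eef_rot'],s['joints'],s['force'],s['ft_torque'],s['finger_gap'])
d=grab('wrist');P=pts(d);hsv=cv2.cvtColor(d['pixels'],cv2.COLOR_BGR2HSV)
red=(P[...,2]>.105)&(P[...,2]<.13)&cv2.inRange(hsv,(0,150,60),(8,255,255)).astype(bool)&(np.hypot(P[...,0]-.538,P[...,1]+.011)<.035);v,u=np.where(red);q=ray(d,u.mean(),v.mean(),.118);print('red',len(u),q,np.degrees(np.arctan2(q[1]+.0112,q[0]-.5386)))
a=(P[...,2]>.06)&(P[...,2]<.09)
```

```text
[ 0.5391063  -0.01150687  0.10913988] [1.79840543e+02 2.34491051e-02 1.07606155e+02] [ 14.88079204  33.31445071 -27.92456431 111.88711079  23.47185742
  40.22146825  -9.70306112] [0.11754741 2.12117015 6.48862761] [ 0.28668685 -0.05057887 -0.4049031 ] 0.055015632836086126
red 257 [ 0.5609925  -0.00516513  0.118     ] 15.083076639916406
```

The dot has followed by 23° and the torque is fine. I continue.

>>> play_rows(
  commands=[0,0,-0.1,0,0,-0.3,1,0,0,-0.1,0,0,-0.3,1,0,0,-0.1,0,0,-0.3,1,0,0,-0.1,0,0,-0.3,1,0,0,-0.1,0,0,-0.3,1,0,0,-0.1,0,0,-0.3,1,0,0,-0.1,0,0,-0.3,1,0,0,-0.1,0,0,0,1,0,0,-0.1,0,0,0,1,0,0,-0.1,0,0,0,1,0,0,0,0,0,0,1,0,0,0,0,0,0,1,0,0,0,0,0,0,1],
)

```text
time_s: 11.05
eef_pos: [0.5382, -0.0115, 0.1104]
eef_rot: [180.0, 0.0, 164.6]
force: [0.9, 1.9, 1.3]
finger_gap: 0.055
gripper_force: 85.6
```

Run:
```python
from h import *
s=manip.sense(); print(s['eef_pos'],s['eef_rot'],s['joints'],s['force'],s['ft_torque'],s['finger_gap'])
d=grab('wrist');P=pts(d);hsv=cv2.cvtColor(d['pixels'],cv2.COLOR_BGR2HSV)
red=(P[...,2]>.105)&(P[...,2]<.13)&cv2.inRange(hsv,(0,150,60),(8,255,255)).astype(bool)&(np.hypot(P[...,0]-.538,P[...,1]+.011)<.035);v,u=np.where(red);q=ray(d,u.mean(),v.mean(),.12);print('red',len(u),q,np.degrees(np.arctan2(q[1]+.0112,q[0]-.5386)))
```

```text
[ 0.53817005 -0.01149477  0.11042142] [1.79977702e+02 3.38625244e-02 1.64575364e+02] [ 24.7812787   36.74221179 -43.98465729 111.50944772  35.27613187
  45.99324195  35.48301496] [0.92388738 1.88656341 1.26139228] [ 0.46880131 -0.05841071 -0.00882961] 0.05495780229702652
red 258 [0.54411921 0.0093021  0.12      ] 74.93304348620684
```

The thread has let go, at about 82° with the torque near zero. I lift the lid 34 mm straight up, since mid must go from 97 to 131 mm above the jar's underside.

>>> play_rows(
  commands=[0,0,0,0,0,-2,1,0,0,0,0,0,-2,1,0,0,0,0,0,-3,1,0,0,0,0,0,-3,1,0,0,0,0,0,-4,1,0,0,0,0,0,-4,1,0,0,0,0,0,-4,1,0,0,0,0,0,-4,1,0,0,0,0,0,-4,1,0,0,0,0,0,-3,1,0,0,0,0,0,-1,1,0,0,0,0,0,0,1,0,0,0,0,0,0,1,0,0,0,0,0,0,1,0,0,0,0,0,0,1,0,0,0,0,0,0,1],
)

```text
time_s: 12.7
eef_pos: [0.5379, -0.0118, 0.144]
eef_rot: [180.0, -0.0, 164.7]
force: [-0.7, 0.2, -0.2]
finger_gap: 0.0556
gripper_force: 85.6
```

Run:
```python
from h import *
s=manip.sense(); print(s['eef_pos'],s['eef_rot'],s['force'],s['ft_torque'],s['dq'].round(2),s['time_s'])
a=grab('scene');b=grab('side');P=pts(b)
t=(np.hypot(P[...,0]-.5385,P[...,1]+.0115)<.022)&(P[...,2]>.04)&(P[...,2]<.17);print(np.round(np.nanpercentile(P[t][:,2],[2,25,50,75,98]),3))
c=lambda i,v,u:cv2.resize(i['pixels'][v:v+110,u:u+130],(390*2//2,330))
cv2.imwrite('pics/end.png',np.hstack([c(a,175,280),c(b,175,280)]))
```

```text
[ 0.53791104 -0.01179658  0.1439898 ] [ 1.79999812e+02 -1.04167402e-02  1.64716209e+02] [-0.71750026  0.17002369 -0.1706615 ] [ 0.02337789 -0.01659822  0.04879707] [-0.03 -0.11 -0.07  0.14  0.17 -0.05 -0.03] 12.7
[0.084 0.103 0.111 0.153 0.155]
```

View pics/end.png

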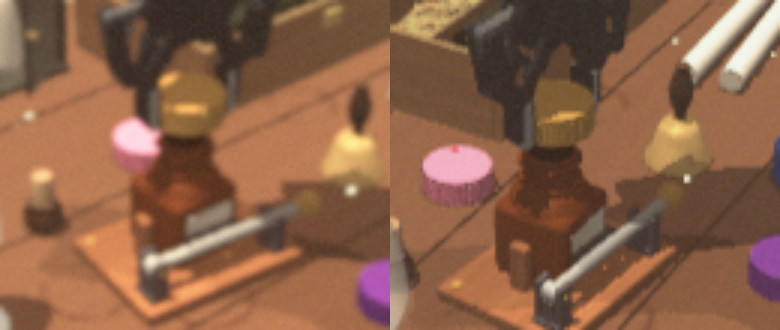

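Both views show the lid held level above the open neck, with its top at 0.154 m and so about 20 mm clear. The jar is seated, the bar is in its catch, and the neighbours are standing.

```bash
python3 -c "
from workcell import manip
print(manip.finish_job())"
```

```text
the job is handed in; nothing more can be done
None
```

The job is handed in at about 13 s: the latch bar is shut in its catch, and the lid was unscrewed about 82° and is held still and level about 20 mm above the rim. The jar is seated and the glass, bell and stopper are undisturbed in the camera views; no verdict came back.

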